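# Set the portion gauge to the green size

## Task

Set the portion gauge for the green size: with the fingertips push the red stop along its rail until it clicks into the notch of the green clip, passing over the yellow clip if that comes first but not past the green one. Then press the stop's black lock lever all the way down and leave the stop clicked in, hands off. Push gently, do not grip or lift anything, and leave the cup, the sugar shaker and the candle where they stand.

Things in the scene. Friction and masses are not known exactly. Their poses are not given: they have to be found in the camera images.
- gauge: fixed white board, 170 (x) by 440 (y) by 12 mm high, graduated along its front edge; origin at the centre of its underside. The stop is to be pushed along its +y. An aluminium rail 24 mm wide runs along y at x = +40 mm, top 26 mm above the origin; black end blocks 29 mm high at y = +-214 mm
- carriage: the red stop, a block 92 (x) by 92 mm (y), z = 15.5 to 60 mm, that slides only along the gauge's y (axes parallel to it; y = -160 to +165 mm). Origin under its centre, level with the board's underside, at gauge x = +30 mm. White centre mark on front and top. Starts near the -y end. Friction about 1.2 N; a spring ball inside, at the origin's y, rides over the clips' ribs
- push_face (a point): centre of the stop's flat -y end face (92 mm wide, z = 15.5 to 60 mm), 46 mm from the carriage origin in y, 45 mm above the board's underside. Push here toward gauge +y: at each clip's rib the resistance rises to 5 to 12 N, then the stop snaps 6 mm ahead into the notch, the force drops, and it centres itself; leaving the notch takes a like force, so stop once it has clicked in
- clip_green: green clip fixed on the rail, with a green strip 10 mm wide over the board and a green flag 22 mm wide, 48 mm high, at x = 93 mm behind. Origin at gauge x = 0 at underside level, axes as the gauge's. Its notch is at the origin's y, between ribs at y = -6.4 and +6.4 mm: the stop is clicked in when its origin has the same y (within 2.5 mm)
- clip_yellow: the same clip in yellow, for another size, with a like notch; it lies either before or beyond the green one, 50 to 150 mm from it
- lever_tip (a point): top of the orange roll (14 mm thick, 18 mm wide) at the free end of the stop's black lock lever, which is 53 mm long, 18 wide, hinged at carriage x = 22, y = 22, z = 68 mm about y, pointing to -x and up. Pressed flat, the roll's top is at carriage x = -24, y = 22, z = 75 mm. It takes 2 to 4 N at the tip and stays where left
- lever (a joint): angle of the lock lever in rad: 0 fully raised (29 degrees up), 0.50 fully down and level (hard stop)
- cup_orange: small orange cup, 58 x 87 x 56 mm high, loose behind the board; origin at the centre of its underside
- sugar_shaker: sugar shaker with steel top, 44 mm wide, 90 mm high, loose behind the board; origin at the centre of its underside
- candle_3: white battery candle, 39 mm wide, 61 mm high, loose beyond the board's +y end; origin at the centre of its underside

How it is judged (in metres and radians):
On the way, in this order (a step that is already met when the one before it is completed fails the run):
1. the stop is clicked into the green clip's notch (y of carriage in the frame of clip_green between -0.0025 and 0.0025 m), for 0.2 s.
2. the lock lever is pressed down, the stop still in the green notch (all of step 1 and value of joint lever above 0.42 rad), for 0.2 s.
At the end, for the whole second after the job is handed in: the red stop rests in the green clip's notch (its centre within 2.5 mm of the clip's along the rail), the lock lever is down (joint over 0.42 rad), and the stop is still (all of step 2 and linear speed of carriage below 0.01 m/s); the robot touches nothing.
It fails at once if the red stop is pushed more than 12 mm past the green clip (y of carriage in the frame of clip_green above 0.012 m).
It fails at once if the fingers load the stop or its lever with more than 25 N, or grip it (contact force between the fingers and carriage above 25 N).
It fails at once if the orange cup is moved by more than 15 mm (distance of cup_orange from where it was at the start of the episode above 0.015 m).
It fails at once if the sugar shaker is moved by more than 15 mm (distance of sugar_shaker from where it was at the start of the episode above 0.015 m).
It fails at once if the candle is moved by more than 15 mm (distance of candle_3 from where it was at the start of the episode above 0.015 m).
It also fails if it takes over 51 s, if anything falls off the work surface, if the arm or the gripper's body presses on something with over 40 N, if the wrist force passes 120 N, or if a joint passes its speed limit or range.

## Robot

A 6-joint arm with a two-finger parallel gripper is mounted at the origin on a cart in front of the work surface, level with it; the furniture and walls round the work are solid. World frame = base frame: x ahead of the robot, y to its left, z up, the work surface at z = 0. Lengths are in mm, angles in rad, forces in N, time in s.
With the tool pointing down it reaches from about 350 to 975 mm from the base axis. Payload 4.9 kg.
Tool frame: the origin (TCP) lies midway between the tips of the shut fingers; the grasp point (between the pads) lies ctrl.grasp_offset behind it (ctrl.grasp_offset is the distance from the TCP to the grasp point, in mm); z points along the fingers, y is the line along which they close (so a half turn about z gives the same grasp; the last joint's range is limited). The gripper opens to 85 mm and grips with 20 to 120 N. Pads are 22 mm wide; open, the fingers measure 114 mm over their backs; the gripper's body (76 mm by 85 mm) begins 54 mm behind the grasp point. The pads swing forward as they close: fully open they stand 13 mm farther back than shut.
Start: joints at [1.063, 0.053, 1.613, -0, 1.476, -0.119], TCP at [236.912, 578.337, 231.304] pointing down, gripper open.
Joint ranges: [-3.01, 3.01], [-1.01, 2.22], [0.06, 2.58], [-1.02, 4.17], [0.09, 2.62], [-3.14, 3.14]. Speed limits (rad/s): [2.57, 2.57, 3.14, 3.14, 3.14, 3.14].

## Interface

Orientations are given as a unit quaternion [x, y, z, w].
In Python, from cell import ctrl gives the robot as it stands.
- The arm moves only by the tool servo_tool, never from a script. Its argument "steps" is a list of rows, each a list of 4 numbers: the shift along the world's x, y, z in cm, then the turn about the world's z in degrees. In form: [[dx, dy, dz, spin], ...]. A call has 1 to 12 rows; each row shifts and turns the commanded pose from where the row before left it; what a row does not reach is not made up. A row lasts 1/8 s, in which the tool goes at most 62.5 mm and 10.7 degrees, less where a joint would pass 70% of its speed; a pose out of reach is approached as far as the arm can. A call is refused whole if a number of a shift passes 6.25 or a number of a turn 10.7, either way. A call with a gripper value outside its range is refused whole. "hand" is the gripper's target within -1 to 1 (fully open at 1, half-way at 0, shut at -1), set as the call begins (left out, the last holds). The fingers move at their own pace and stop on an object; "newtons" is the grip in N (left out, the last holds). Time passes only in rows, so rows that do not move let the fingers close. It gives the time, the measured TCP pose, the force, the opening and the grip force at its end, in the units of the state.
- ctrl.read_state(): the state, without advancing time (a new reading comes with each control period).
- ctrl.grab_frame(name): name is "scene" or "top"; returns the picture (384x512x3 uint8, blue, green, red); there is no depth.
- ctrl.camera_params(name): a dict with "mtx" (3x3 intrinsics, pixels), "k1" (the pictures are not rectified: a ray, as slopes to the right and down, at radius r is drawn at 1 + k1 r^2 times it, then the intrinsics apply), "world_to_cam" (4x4, takes a point from world to camera coordinates). Camera axes: x right, y down, z forward; pixel columns grow to the right and rows downward; lengths in mm; the calibration is good to about 2 mm. A picture is of the moment at which its call begins. camera_params takes no time and is no camera call.
- ctrl.hand_in(): hands the job in; it is judged then, once.
The state is a dict: "time": time; "joint_pos": joint angles; "qvel": joint speeds; "effort": joint torques, N m; "tool_pos": TCP position; "tcp_rot": TCP orientation; "contact_force": force on the tool from outside, world axes, zero at the start; "ft_torque": the same for the moment, N m; "opening": opening from 0.0 (shut) to 1.0 (fully open); "finger_force": force on a finger pad.
Only numpy, scipy, OpenCV 4.12 (cv2) and the standard library are available. Lean on these libraries where they do the work, as an engineer would, in place of code of your own. Each camera call takes 0.05 s, during which the arm holds its last target. There are 200 camera calls.

## Working session

There is one attempt and no reset: what is moved stays moved. The work goes in short steps, Python scripts to look and compute and a tool call to move; the robot and the scene stay as the last step left them, time stands still between calls to the robot, and variables do not carry over. Pictures are saved under pics/ and viewed, at most 10 in all, crops included, and the job is handed in when it is done.

Besides the shell and the picture viewer there is one more tool, called as name(argument=value, ...), one argument or row to a line, values as JSON. servo_tool: Moves the arm, as the interface text tells. Its arguments: {"type":"object","properties":{"steps":{"type":"array","items":{"type":"array","items":{"type":"number"}}},"hand":{"type":"number"},"newtons":{"type":"number"}},"required":["steps"]}

```bash
mkdir -p pics; python3 - <<'E'
from cell import ctrl
import cv2
for n in("scene","top"):
    cv2.imwrite(f"pics/{n}0.png",ctrl.grab_frame(n)); p=ctrl.camera_params(n); print(n,p)
print(ctrl.read_state(),ctrl.grasp_offset)
E
```

```text
scene {'mtx': array([[394.84176793,   0.        , 259.69880788],
       [  0.        , 394.84176793, 191.03202076],
       [  0.        ,   0.        ,   1.        ]]), 'k1': -0.02268174561403139, 'world_to_cam': array([[ 6.18654183e-01, -7.85621361e-01,  8.12886879e-03,
        -3.16610064e+02],
       [-5.36695995e-01, -4.30143581e-01, -7.25902134e-01,
         3.93077486e+02],
       [ 5.73780804e-01,  4.44719661e-01, -6.87749964e-01,
         6.56357252e+02],
       [ 0.00000000e+00,  0.00000000e+00,  0.00000000e+00,
         1.00000000e+00]])}
top {'mtx': array([[492.85965804,   0.        , 262.01638452],
       [  0.        , 492.85965804, 195.93343239],
       [  0.        ,   0.        ,   1.        ]]), 'k1': 0.019145003637115018, 'world_to_cam': array([[-2.32904861e-02, -9.99721279e-01,  3.86233192e-03,
         6.59633345e+01],
       [-9.95553256e-01,  2.28403089e-02, -9.13894691e-02,
         5.83321805e+02],
       [ 9.12757801e-02, -5.97366228e-03, -9.95807736e-01,
         1.22292139e+03],
       [ 0.00000000e+00,  0.00000000e+00,  0.00000000e+00,
         1.00000000e+00]])}
{'time': 0.1, 'joint_pos': array([ 1.06298318e+00,  5.33029859e-02,  1.61418990e+00, -3.96614236e-06,
        1.47601465e+00, -1.18988824e-01]), 'qvel': array([-5.96325804e-06, -4.07781940e-03, -4.16633519e-03, -5.58118638e-04,
        4.25514817e-04, -9.89991495e-05]), 'effort': array([ 1.27878036e-03, -3.94899881e+01, -3.71365857e+01,  2.34805259e-05,
        3.93164344e-03,  4.42233727e-06]), 'tool_pos': array([236.64712881, 577.83733042, 230.15859858]), 'tcp_rot': array([ 1.93189528e-01,  9.81160991e-01, -9.11414511e-04, -2.93297578e-04]), 'contact_force': array([ 0.74757239, -0.58104885, -0.12172441]), 'ft_torque': array([ 0.00163402,  0.01186064, -0.03398814]), 'finger_force': 0.0, 'opening': 1.0016428524802035} 18.700000000000003
```

View pics/scene0.png

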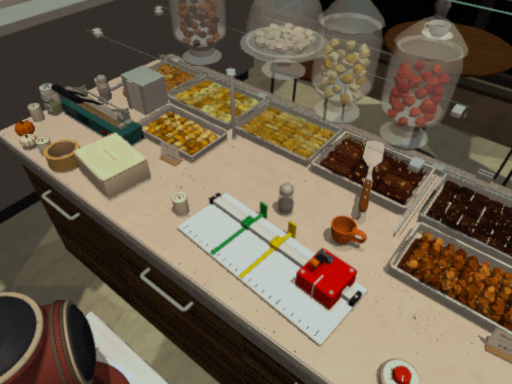

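View pics/top0.png

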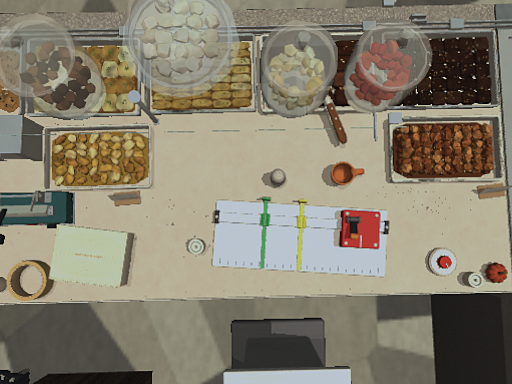

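```bash
cat >h.py <<'E'
import cv2,numpy as np
from cell import ctrl
def rays(n,px):
    p=ctrl.camera_params(n);d=cv2.undistortPoints(np.float64(px).reshape(-1,1,2),p["mtx"],np.array([p["k1"],0,0,0.]),None,None).reshape(-1,2)
    # distortion x_d=x(1+k1 r^2): OpenCV convention
    M=p["world_to_cam"];R=M[:3,:3]
    return -R.T@M[:3,3],np.c_[d,np.ones(len(d))]@R
def onz(n,px,z):
    o,d=rays(n,px);return (o+d*((z-o[2])/d[:,2])[:,None])[:,:2]
def hsv(im):return cv2.cvtColor(im,cv2.COLOR_BGR2HSV)
def blobs(m,amin):
    c,_=cv2.findContours(m,cv2.RETR_EXTERNAL,cv2.CHAIN_APPROX_NONE)
    return sorted([x for x in c if cv2.contourArea(x)>=amin],key=cv2.contourArea,reverse=True)
E
python3 - <<'E'
from h import *
im=cv2.imread("pics/top0.png");H=hsv(im);roi=np.zeros(im.shape[:2],np.uint8);roi[190:285,205:400]=255
# board
m=cv2.inRange(H,(90,8,150),(135,70,255))&roi
m=cv2.morphologyEx(m,cv2.MORPH_CLOSE,np.ones((9,9)))
b=blobs(m,200);print([cv2.contourArea(x) for x in b])
for x in b[:2]:
    P=onz("top",x[:,0],12);r=cv2.minAreaRect(np.float32(P));print("board",r,cv2.boxPoints(r).round(1).tolist())
for nm,lo,hi,z in(("green",(45,100,40),(80,255,255),13),("yellow",(22,140,90),(34,255,255),13),("red",(0,170,120),(6,255,255),60)):
    m=cv2.inRange(H,lo,hi)&roi
    if nm=="red":m|=cv2.inRange(H,(174,170,120),(180,255,255))&roi
    for x in blobs(m,15)[:3]:
        P=onz("top",x[:,0],z);r=cv2.minAreaRect(np.float32(P));print(nm,cv2.boundingRect(x),r,cv2.boxPoints(r).round(1).tolist())
s=cv2.imread("pics/scene0.png")[180:320,170:370]
t=im[195:280,205:395]
a=cv2.resize(s,None,fx=3.9,fy=3.9,interpolation=cv2.INTER_CUBIC)[:,:780];cv2.imwrite("pics/sc.png",a)
cv2.imwrite("pics/tc.png",cv2.resize(t,None,fx=4.2,fy=4.2,interpolation=cv2.INTER_CUBIC))
E
```

```text
[10862.0]
board ((477.5971984863281, -41.45277404785156), (435.64874267578125, 166.02879333496094), 85.16283416748047) [[376.5, -251.5], [541.9000244140625, -265.5], [578.7000122070312, 168.60000610351562], [413.20001220703125, 182.60000610351562]]
green (260, 197, 10, 71) ((494.1977844238281, 50.1961669921875), (20.477834701538086, 177.9644317626953), 86.39558410644531) [[404.70001220703125, 45.599998474121094], [582.4000244140625, 34.400001525878906], [583.5999755859375, 54.79999923706055], [406.0, 66.0]]
yellow (297, 200, 10, 70) ((485.8573913574219, -43.46271896362305), (20.791297912597656, 175.99136352539062), 85.90870666503906) [[397.29998779296875, -47.599998474121094], [572.9000244140625, -60.099998474121094], [574.4000244140625, -39.400001525878906], [398.79998779296875, -26.799999237060547]]
red (342, 210, 38, 38) ((494.95501708984375, -186.5199737548828), (88.58784484863281, 88.93418884277344), 85.10364532470703) [[446.8999938964844, -226.89999389648438], [535.5, -234.39999389648438], [543.0, -146.1999969482422], [454.3999938964844, -138.60000610351562]]
```

View pics/tc.png

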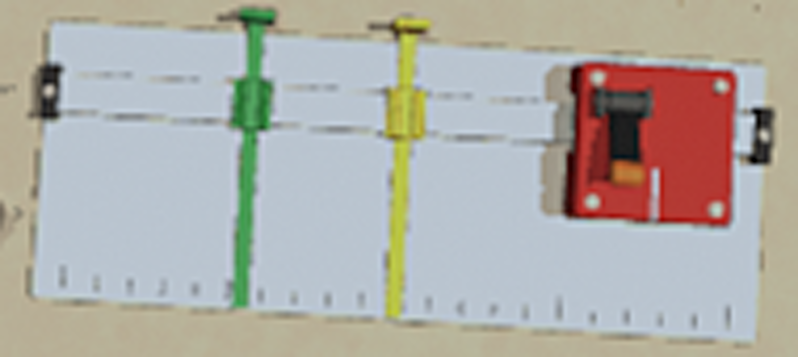

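View pics/sc.png

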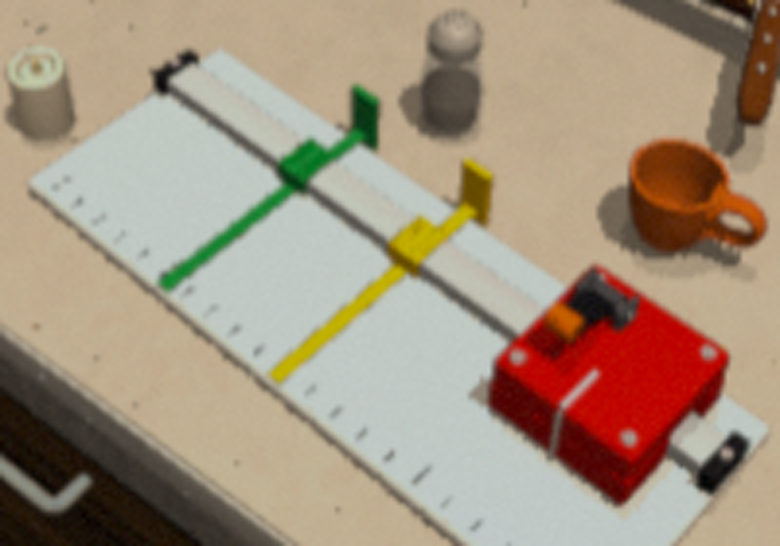

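The views show the yellow clip between the stop and the green clip. In the top view the stop spans px 342–380, yellow is at about 301 and green at about 265, and the lever is raised. Next I'll measure the along-rail distances precisely.

```bash
cat >>h.py <<'E'
Y=np.array([.0842,.9964]);X=np.array([.9964,-.0842])
RNG=dict(green=((45,100,40),(80,255,255)),yellow=((22,140,90),(34,255,255)))
def strip(n,im,c):
    H=hsv(im);m=cv2.inRange(H,*RNG[c]);v,u=np.nonzero(m);P=onz(n,np.c_[u,v],13)
    gx=P@X-ORG@X;gy=P@Y-ORG@Y;k=(gx>-84)&(gx<10)&(abs(gy)<230)
    return np.polyfit(gx[k],gy[k],1).round(3),k.sum()
ORG=np.array([477.6,-41.45])
def red(n,im):
    H=hsv(im);m=cv2.inRange(H,(0,170,120),(6,255,255))|cv2.inRange(H,(174,170,120),(180,255,255))
    P=onz(n,blobs(m,300)[0][:,0],60);gy=(P-ORG)@Y;gx=(P-ORG)@X
    k=(gx>0)&(gx<60)&True
    f=gy[k];return gx.min(),gx.max(),np.median(f[f>f.mean()]),np.median(f[f<f.mean()])
E
python3 - <<'E'
from h import *
for n in("top","scene"):
    im=cv2.imread(f"pics/{n}0.png")
    for c in RNG:print(n,c,strip(n,im,c))
    print(n,red(n,im) if n=="top" else "")
E
```

```text
top green (array([6.0000e-03, 9.2973e+01]), np.int64(109))
top yellow (array([-0.006, -0.185]), np.int64(101))
top (np.float64(-14.95308942076143), np.float64(74.00959402236727), np.float64(-100.40669647126595), np.float64(-185.68763492923705))
scene green (array([-3.0000e-03,  9.1378e+01]), np.int64(108))
scene yellow (array([-0.002, -1.252]), np.int64(126))
scene
```

servo_tool(
  steps=[
    [2, -5, 0, -10],
    [2, -5, 0, -10],
    [2, -5, 0, -10],
    [2, -5, 0, -10],
    [2, -5, 0, -10],
    [2, -5, 0, -10],
    [2, -5, 0, -3],
    [2, -5, 0, 0],
    [2, -5, 0, 0],
    [2, -5, 0, 0],
    [2, -5, 0, 0],
    [1, -5, 0, 0],
  ],
  hand=-1,
  newtons=20,
)

```text
time: 1.6
tool_pos: [467.1, -23.5, 230.9]
tcp_rot: [0.677, 0.736, -0.0, -0.0]
contact_force: [-0.0, -0.5, -0.1]
opening: -0.002
finger_force: 0.0
```

servo_tool(
  steps=[
    [0.5, -5, 0, -9.6],
    [0.5, -5, 0, 0],
    [0.4, -5, 0, 0],
    [0.4, -5, 0, 0],
    [0.4, -3.3, 0, 0],
    [0, 0, -5, 0],
    [0, 0, -5, 0],
    [0, 0, -5, 0],
    [0, 0, -3.5, 0],
    [0, 0, -0.6, 0],
    [0, 0, 0, 0],
  ],
)

```text
time: 2.98
tool_pos: [489.2, -254.8, 40.8]
tcp_rot: [0.737, 0.676, 0.0, 0.0]
contact_force: [0.6, -0.8, 0.8]
opening: 0.002
finger_force: 0.0
```

servo_tool(
  steps=[
    [0.04, 0.5, 0, 0],
    [0.03, 0.3, 0, 0],
    [0.03, 0.3, 0, 0],
    [0.03, 0.3, 0, 0],
    [0.05, 0.6, 0, 0],
    [0.07, 0.8, 0, 0],
    [0.07, 0.8, 0, 0],
    [0.07, 0.8, 0, 0],
    [0.07, 0.8, 0, 0],
    [0.05, 0.6, 0, 0],
  ],
)

```text
time: 4.22
tool_pos: [494.0, -196.0, 40.2]
tcp_rot: [0.736, 0.677, 0.0, -0.0]
contact_force: [1.1, -2.1, 1.3]
opening: 0.001
finger_force: 0.9
```

servo_tool(
  steps=[
    [0.07, 0.8, 0, 0],
    [0.07, 0.8, 0, 0],
    [0.07, 0.8, 0, 0],
    [0.07, 0.8, 0, 0],
    [0.07, 0.8, 0, 0],
    [0.07, 0.8, 0, 0],
    [0.07, 0.8, 0, 0],
    [0.06, 0.8, 0, 0],
    [0.05, 0.6, 0, 0],
    [0.02, 0.3, 0, 0],
    [0, 0, 0, 0],
  ],
)

```text
time: 5.6
tool_pos: [500.1, -123.1, 40.1]
tcp_rot: [0.737, 0.676, 0.0, -0.0]
contact_force: [-0.5, -1.1, -0.4]
opening: 0.0
finger_force: 0.0
```

```bash
python3 - <<'E'
from h import *
im=ctrl.grab_frame("top");cv2.imwrite("pics/t1.png",im);print(red("top",im));s=ctrl.read_state();print((s["tool_pos"][:2]-ORG)@Y,s["contact_force"])
H=hsv(im);m=cv2.inRange(H,(0,170,120),(6,255,255))|cv2.inRange(H,(174,170,120),(180,255,255));print(cv2.boundingRect(blobs(m,300)[0]))
E
```

```text
(np.float64(-14.398167105826552), np.float64(74.10311049710721), np.float64(21.11912167783731), np.float64(-37.56315934333539))
-79.6359564611645 [ 0.3965579  -0.2221846   0.71642247]
(292, 207, 31, 37)
```

servo_tool(
  steps=[
    [0.03, 0.4, 0, 0],
    [0.03, 0.4, 0, 0],
    [0.02, 0.2, 0, 0],
    [0.02, 0.2, 0, 0],
    [0.02, 0.2, 0, 0],
    [0.02, 0.2, 0, 0],
    [0.02, 0.2, 0, 0],
  ],
)

```text
time: 6.52
tool_pos: [501.8, -105.0, 40.3]
tcp_rot: [0.737, 0.676, 0.0, -0.0]
contact_force: [-0.2, 0.4, -0.4]
opening: -0.007
finger_force: 0.0
```

servo_tool(
  steps=[
    [0.02, 0.2, 0, 0],
    [0.02, 0.2, 0, 0],
    [0.02, 0.2, 0, 0],
    [0.02, 0.2, 0, 0],
    [0.02, 0.2, 0, 0],
    [0.02, 0.2, 0, 0],
  ],
)

```text
time: 7.28
tool_pos: [503.1, -93.1, 40.4]
tcp_rot: [0.737, 0.676, 0.0, -0.0]
contact_force: [-0.6, -1.3, 0.2]
opening: -0.001
finger_force: 0.3
```

```bash
python3 - <<'E'
from h import *
im=ctrl.grab_frame("top");cv2.imwrite("pics/t2.png",im);print(red("top",im));s=ctrl.read_state();print((s["tool_pos"][:2]-ORG)@Y,s["contact_force"])
E
```

```text
(np.float64(-14.510843582827077), np.float64(74.15120634668902), np.float64(50.68803474591419), np.float64(-1.3209453355630039))
-49.0381362072766 [ 0.55931913  0.73594158 -0.04521652]
```

servo_tool(
  steps=[
    [0.02, 0.2, 0, 0],
    [0.02, 0.2, 0, 0],
    [0.03, 0.4, 0, 0],
    [0.05, 0.6, 0, 0],
    [0.06, 0.7, 0, 0],
    [0.06, 0.7, 0, 0],
    [0.06, 0.7, 0, 0],
    [0.06, 0.7, 0, 0],
    [0.06, 0.7, 0, 0],
    [0.05, 0.6, 0, 0],
    [0.03, 0.4, 0, 0],
    [0, 0, 0, 0],
  ],
)

```text
time: 8.82
tool_pos: [508.2, -34.1, 40.5]
tcp_rot: [0.736, 0.676, 0.0, -0.0]
contact_force: [-0.1, -0.3, 0.2]
opening: 0.001
finger_force: 0.0
```

```bash
python3 - <<'E'
from h import *
im=ctrl.grab_frame("top");cv2.imwrite("pics/t3.png",im);print(red("top",im));s=ctrl.read_state();print((s["tool_pos"][:2]-ORG)@Y,s["contact_force"])
E
```

```text
Traceback (most recent call last):
  File "h.py", line 23, in red
    P=onz(n,blobs(m,300)[0][:,0],60);gy=(P-ORG)@Y;gx=(P-ORG)@X
            ~~~~~~~~~~~~^^^
IndexError: list index out of range
```

```bash
python3 - <<'E'
from h import *
a=cv2.imread("pics/t3.png")[190:290,200:400];b=ctrl.grab_frame("scene")[170:320,160:380]
cv2.imwrite("pics/v3.png",np.vstack([cv2.resize(a,(520,260)),cv2.resize(b,(484,330))[:, :520] if 0 else cv2.resize(b,(520,340))]))
s=ctrl.read_state();print((s["tool_pos"][:2]-ORG)@Y,s["contact_force"])
E
```

```text
9.535491440452562 [ 0.4119179  -0.36145307 -0.31430374]
```

View pics/v3.png

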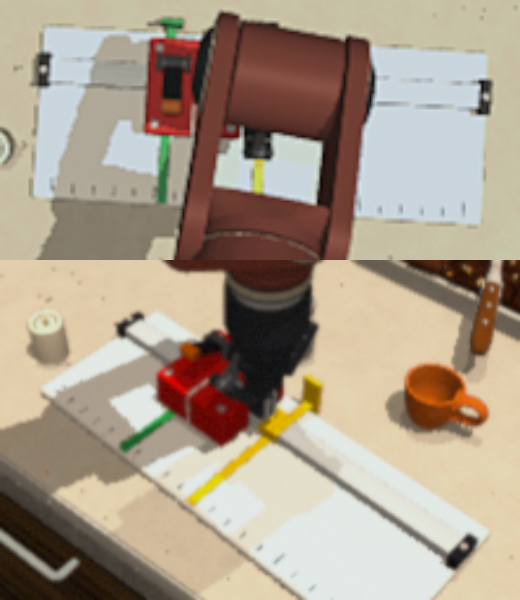

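The stop is just short of the green clip. Its +y edge is at about top px 256, and it covers the green block. The lever is visible. I'll measure that edge allowing for shadow.

```bash
cat >>h.py <<'E'
def edge(im):
    H=hsv(im);m=cv2.inRange(H,(0,150,60),(7,255,255))|cv2.inRange(H,(172,150,60),(180,255,255))
    m[:,:205]=0;m[:190]=0;m[285:]=0
    v,u=np.nonzero(m);P=onz("top",np.c_[u,v],60)-ORG;gx,gy=P@X,P@Y;e=[]
    for r in range(v.min(),v.max()+1):
        k=v==r
        i=np.argmax(gy[k]); 
        if 0<gx[k][i]<65:e.append(gy[k][i])
    return np.median(e)
E
python3 - <<'E'
from h import *
for i in(0,1,2,3):print(edge(cv2.imread(f"pics/{'top' if i==0 else 't'}{i}.png".replace("top0","top0"))))
E
```

```text
Traceback (most recent call last):
  File "h.py", line 32, in edge
    i=np.argmax(gy[k]);
ValueError: attempt to get argmax of an empty sequence
```

```bash
sed -i 's/for r in range(v.min(),v.max()+1):/for r in np.unique(v):/' h.py
python3 - <<'E'
from h import *
for f in("top0","t1","t2","t3"):print(f,edge(cv2.imread(f"pics/{f}.png")))
E
```

```text
top0 -97.45412475694563
t1 23.501140861976133
t2 52.85313598871854
t3 111.28696258467963
```

servo_tool(
  steps=[
    [0.03, 0.3, 0, 0],
    [0.03, 0.3, 0, 0],
    [0.03, 0.3, 0, 0],
    [0.02, 0.2, 0, 0],
    [0.01, 0.1, 0, 0],
    [0.01, 0.1, 0, 0],
    [0.01, 0.1, 0, 0],
  ],
)

```text
time: 9.8
tool_pos: [509.4, -21.3, 40.4]
tcp_rot: [0.736, 0.677, -0.001, 0.001]
contact_force: [-0.9, -5.4, 1.7]
opening: -0.001
finger_force: 2.5
```

servo_tool(
  steps=[
    [0.01, 0.1, 0, 0],
    [0, 0.1, 0, 0],
  ],
)

```text
time: 10.05
tool_pos: [509.6, -18.8, 40.4]
tcp_rot: [0.737, 0.676, 0.0, 0.0]
contact_force: [-1.4, -3.6, 1.0]
opening: -0.003
finger_force: 1.8
```

servo_tool(
  steps=[
    [0.01, 0.1, 0, 0],
  ],
)

```text
time: 10.18
tool_pos: [509.7, -17.5, 40.4]
tcp_rot: [0.737, 0.676, 0.0, -0.0]
contact_force: [-0.6, -2.2, 0.9]
opening: 0.002
finger_force: 1.4
```

```bash
python3 - <<'E'
from h import *
im=ctrl.grab_frame("top");cv2.imwrite("pics/t4.png",im);s=ctrl.read_state();print(edge(im),(s["tool_pos"][:2]-ORG)@Y,s["contact_force"])
E
```

```text
127.28220580566189 26.799998901789323 [-0.35612305 -1.67851038  1.03611809]
```

servo_tool(
  steps=[
    [0.01, 0.1, 0, 0],
  ],
)

```text
time: 10.35
tool_pos: [509.8, -16.4, 40.4]
tcp_rot: [0.737, 0.676, 0.0, -0.0]
contact_force: [-0.0, -1.9, 1.7]
opening: 0.001
finger_force: 1.0
```

servo_tool(
  steps=[
    [0.01, 0.1, 0, 0],
    [0, 0, 0, 0],
  ],
)

```text
time: 10.6
tool_pos: [509.7, -15.1, 40.1]
tcp_rot: [0.737, 0.676, 0.0, -0.0]
contact_force: [-0.3, -0.2, 0.1]
opening: -0.003
finger_force: 0.1
```

```bash
python3 - <<'E'
from h import *
im=ctrl.grab_frame("top");cv2.imwrite("pics/t5.png",im);s=ctrl.read_state();print(edge(im),(s["tool_pos"][:2]-ORG)@Y,s["contact_force"])
E
```

```text
129.57441980100907 28.90787532878368 [ 0.87684152 -0.01475188  0.49137994]
```

servo_tool(
  steps=[
    [0.01, 0.1, 0, 0],
    [0, 0, 0, 0],
  ],
)

```text
time: 10.9
tool_pos: [509.7, -14.4, 40.0]
tcp_rot: [0.737, 0.676, -0.0, -0.0]
contact_force: [-0.0, -0.5, 0.6]
opening: 0.001
finger_force: 0.0
```

```bash
python3 - <<'E'
from h import *
im=ctrl.grab_frame("top");cv2.imwrite("pics/t6.png",im);s=ctrl.read_state();print(edge(im),(s["tool_pos"][:2]-ORG)@Y,s["contact_force"])
E
```

```text
130.50701149391674 29.659239178242288 [-0.18124669  0.06053344  0.67244305]
```

servo_tool(
  steps=[
    [0.01, 0.1, 0, 0],
    [0, 0, 0, 0],
  ],
)

```text
time: 11.2
tool_pos: [510.0, -13.5, 40.3]
tcp_rot: [0.737, 0.676, 0.0, -0.0]
contact_force: [-0.6, -0.6, 0.7]
opening: 0.001
finger_force: 0.0
```

```bash
python3 - <<'E'
from h import *
im=ctrl.grab_frame("top");cv2.imwrite("pics/t7.png",im);s=ctrl.read_state();print(edge(im),(s["tool_pos"][:2]-ORG)@Y,s["contact_force"])
b=ctrl.grab_frame("scene");cv2.imwrite("pics/s7.png",b)
# carriage subpixel: mean shift of frame vs t3 over the left strip of the stop
g=[cv2.cvtColor(cv2.imread(f"pics/t{i}.png"),cv2.COLOR_BGR2GRAY) for i in range(3,8)]
t=g[0][203:243,250:274]
for i,q in enumerate(g):
    r=cv2.matchTemplate(q[200:246,238:280],t,cv2.TM_CCOEFF_NORMED);y,x=np.unravel_index(r.argmax(),r.shape);
    l,c,h=r[y,x-1],r[y,x],r[y,x+1];print(i+3,x+.5*(l-h)/(l-2*c+h)-12,y-3,c)
E
```

```text
131.86570887183797 30.544303640834542 [ 0.22385981  0.28586824 -0.87850532]
3 -0.02021370269358158 0 1.0
4 -6.793339118361473 -1 0.93898624
5 -7.7748733907938 -1 0.9418383
6 -8.012627447023988 -1 0.94757426
7 -8.558550983667374 -1 0.9351925
```

servo_tool(
  steps=[
    [0.01, 0.1, 0, 0],
    [0, 0, 0, 0],
  ],
)

```text
time: 11.55
tool_pos: [510.1, -12.6, 40.3]
tcp_rot: [0.737, 0.676, 0.0, -0.0]
contact_force: [0.4, -0.4, 0.6]
opening: -0.001
finger_force: 0.0
```

```bash
cat >tm.py <<'E'
from h import *
import sys
k=sys.argv[1]
im=ctrl.grab_frame("top");cv2.imwrite(f"pics/t{k}.png",im);s=ctrl.read_state();tc=(s["tool_pos"][:2]-ORG)@Y
G=lambda a:cv2.cvtColor(a,cv2.COLOR_BGR2GRAY)
t=G(cv2.imread("pics/t7.png"))[202:242,241:266]
r=cv2.matchTemplate(G(im)[198:246,229:278],t,cv2.TM_CCOEFF_NORMED);y,x=np.unravel_index(r.argmax(),r.shape)
l,c,h=r[y,x-1],r[y,x],r[y,x+1];print("shift mm",-2.45*(x+.5*(l-h)/(l-2*c+h)-12),c,"tcp",tc-30.54,s["contact_force"],edge(im))
E
python3 tm.py 8
```

```text
shift mm 4.082963046431542 0.9668418 tcp 0.9172723669732612 [0.26197272 0.53720984 0.403738  ] 136.1612003550812
```

servo_tool(
  steps=[
    [-0.1, -1, 0, 0],
    [-0.1, -1.5, 0, 0],
    [-0.2, -2, 4, 0],
    [-0.4, -5, 5, 0],
    [-0.4, -5, 0, 0],
    [-0.4, -5, 0, 0],
    [0, 0, 0, 0],
  ],
)

```text
time: 12.48
tool_pos: [494.0, -205.5, 124.9]
tcp_rot: [0.738, 0.674, -0.0, 0.001]
contact_force: [0.1, 1.1, -0.2]
opening: 0.0
finger_force: 0.0
```

```bash
python3 tm.py 9; python3 - <<'E'
from h import *
im=cv2.imread("pics/t9.png");b=ctrl.grab_frame("scene");cv2.imwrite("pics/s9.png",b)
print(red("top",im),strip("top",im,"green"),strip("scene",b,"green"))
cv2.imwrite("pics/v9.png",np.vstack([cv2.resize(im[190:280,205:395],(633,300)),cv2.resize(b[170:270,160:371],(633,300))]))
E
```

```text
shift mm 5.156591938063503 0.910739 tcp -190.85848152455273 [-0.28916175 -0.00632558 -0.18714869] 136.08281855197083
(np.float64(-14.916853138695044), np.float64(74.09915777234156), np.float64(135.79797657649698), np.float64(50.20362344279311)) (array([8.0000e-03, 9.2945e+01]), np.int64(77)) (array([5.0000e-03, 9.2031e+01]), np.int64(76))
```

View pics/v9.png

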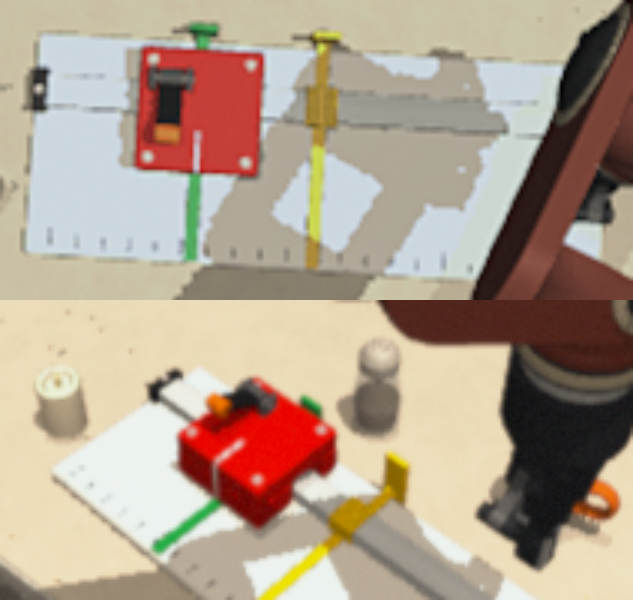

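The stop's edges average 93.0 mm against 92.9 mm for the green strip. The white mark lines up with the strip in both views, so the stop is clicked in. Next is the lever, whose orange roll is at about top px (255, 230).

```bash
python3 - <<'E'
from h import *
H=hsv(cv2.imread("pics/t9.png"));m=cv2.inRange(H,(8,120,80),(18,255,255));r=np.zeros_like(m);r[215:240,240:275]=255
v,u=np.nonzero(m&r);p=onz("top",[[u.mean(),v.mean()]],93);print(len(u),p,(p-ORG)@X,(p-ORG)@Y)
E
```

```text
46 [[498.64745232  72.28980481]] [11.39478992] [115.102537]
```

servo_tool(
  steps=[
    [0, 5, 0, 0],
    [0, 5, 0, 0],
    [0, 5, 0, 0],
    [-0.1, 5, 0, 0],
    [-0.1, 5, 0, 0],
    [-0.1, 2.8, 0, 0],
    [0, 0, 0, 0],
  ],
)

```text
time: 13.45
tool_pos: [490.7, 78.6, 124.1]
tcp_rot: [0.735, 0.678, -0.0, -0.0]
contact_force: [-0.2, -0.2, 0.8]
opening: 0.004
finger_force: 0.0
```

servo_tool(
  steps=[
    [0.1, -0.5, 0, 0],
    [0, 0, -1.2, 0],
    [0, 0, -1, 0],
    [0, 0, -0.5, 0],
    [0, 0, -0.3, 0],
    [0, 0, -0.3, 0],
    [0, 0, -0.3, 0],
  ],
)

```text
time: 14.32
tool_pos: [492.9, 71.3, 88.8]
tcp_rot: [0.737, 0.676, 0.0, 0.0]
contact_force: [-2.1, 1.1, 2.5]
opening: 0.0
finger_force: 1.5
```

servo_tool(
  steps=[
    [0, 0, -0.3, 0],
    [0, 0, -0.3, 0],
    [0, 0, -0.2, 0],
    [0, 0, -0.2, 0],
    [0, 0, 0, 0],
  ],
)

```text
time: 14.95
tool_pos: [492.6, 71.2, 78.1]
tcp_rot: [0.737, 0.676, 0.0, 0.0]
contact_force: [-0.2, -0.4, 0.1]
opening: -0.001
finger_force: 0.0
```

servo_tool(
  steps=[
    [0, 0, -0.1, 0],
    [0, 0, -0.1, 0],
    [0, 0, 0, 0],
  ],
)

```text
time: 15.32
tool_pos: [492.5, 71.2, 76.3]
tcp_rot: [0.737, 0.676, -0.0, -0.0]
contact_force: [-0.6, 0.5, 0.6]
opening: -0.003
finger_force: 0.4
```

servo_tool(
  steps=[
    [0, 0, -0.1, 0],
    [0, 0, 0, 0],
  ],
)

```text
time: 15.58
tool_pos: [492.6, 71.2, 75.3]
tcp_rot: [0.737, 0.676, -0.0, -0.0]
contact_force: [-0.9, -0.3, 1.1]
opening: 0.003
finger_force: 0.5
```

servo_tool(
  steps=[
    [0, 0, -0.05, 0],
    [0, 0, 0, 0],
  ],
)

```text
time: 15.82
tool_pos: [492.5, 71.2, 74.9]
tcp_rot: [0.737, 0.676, -0.0, -0.0]
contact_force: [-2.1, -0.0, 1.8]
opening: 0.001
finger_force: 0.9
```

servo_tool(
  steps=[
    [0, 0, -0.05, 0],
    [0, 0, 0, 0],
  ],
)

```text
time: 16.08
tool_pos: [492.6, 71.2, 74.7]
tcp_rot: [0.737, 0.676, -0.0, -0.0]
contact_force: [-2.1, 0.4, 5.0]
opening: -0.003
finger_force: 2.3
```

Force is rising and the tip height has stopped falling, so the lever is at its hard stop. I'll lift off straight up, back away and check.

servo_tool(
  steps=[
    [0, 0, 0.5, 0],
    [0, 0, 1, 0],
    [0, 0, 4, 0],
    [0, -5, 2, 0],
    [0, -5, 0, 0],
    [0, -5, 0, 0],
    [0, -5, 0, 0],
    [0, -5, 0, 0],
    [0, 0, 0, 0],
    [0, 0, 0, 0],
  ],
)

```text
time: 17.32
tool_pos: [492.6, -178.5, 149.6]
tcp_rot: [0.737, 0.676, 0.0, -0.0]
contact_force: [-0.0, -0.2, 0.6]
opening: 0.001
finger_force: 0.0
```

```bash
python3 - <<'E'
from h import *
im=ctrl.grab_frame("top");b=ctrl.grab_frame("scene")
print(red("top",im),strip("top",im,"green"),ctrl.read_state()["contact_force"])
cv2.imwrite("pics/v10.png",np.vstack([cv2.resize(im[190:280,205:395],(633,300)),cv2.resize(b[170:270,160:371],(633,300))]))
E
```

```text
(np.float64(-14.916853138695044), np.float64(74.09915777234156), np.float64(135.79797657649698), np.float64(50.54789925986766)) (array([2.0000e-03, 9.2605e+01]), np.int64(72)) [-0.1282852   0.55943636 -0.06697065]
```

View pics/v10.png

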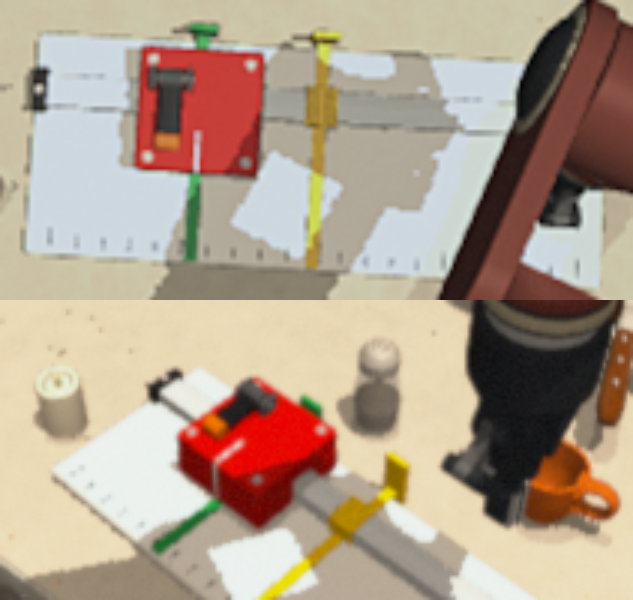

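The lever now lies flat, with the roll lower at about crop px (167, 143) in the top view. The stop is still centred on the green strip, the cup, shaker and candle look unmoved, and the arm is clear.

```bash
python3 -c "
from cell import ctrl
print(ctrl.hand_in())"
```

```text
the job is handed in; nothing more can be done
None
```

The red stop is clicked into the green clip's notch, the lock lever is pressed flat, the arm is clear, and the job was handed in about 17 s into the 51 s limit; hand-in returned no verdict.

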